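Snap a drinks-line coupler onto a tilted sprung nipple and hold it

ROBOT

A 6-joint arm with a two-finger parallel gripper is mounted at the origin on the work surface. World frame = base frame: x ahead of the robot, y to its left, z up, the work surface at z = 0. Lengths are in m, angles in rad, forces in N, time in s.
With the tool pointing down it reaches from about 0.275 to 0.825 m from the base axis. Payload 5.2 kg.
Tool frame: the origin (TCP) lies between the finger pads; the fingertips stand 19 mm ahead of it and the grasp point (between the pads) is the TCP (ctrl.nose_length is the distance from the TCP to the fingertips, in m); z points along the fingers, y is the direction in which the jaws open and shut (so a half turn about z gives the same grasp; the last joint's range is limited). The gripper opens to 93 mm and grips with 3 to 60 N. Pads are 15 mm wide; open, the fingers measure 128 mm over their backs; the gripper's body (75 mm by 188 mm) begins 65 mm behind the grasp point.
Start: joints at [-1.529, 0.259, 1.535, -0, 1.348, -0.203], TCP at [0.133, -0.534, 0.238] pointing down, gripper open.
Joint ranges: [-3.14, 3.14], [-0.91, 2.08], [0.19, 2.58], [-1.22, 4.36], [0.22, 2.71], [-3.12, 3.12]. Speed limits (rad/s): [2.57, 2.57, 3.14, 3.14, 3.14, 3.14].

INTERFACE

Orientations are given as a rotation vector (axis times angle).
In Python, from cell import ctrl, viewer gives the robot as it stands.
- The arm moves only by the tool arm_command, never from a script. Its argument "motion" is a list that holds one entry, the list of rows, each a list of 7 numbers: the shift along the tool's x, y, z in mm, then the turn, a rotation vector about the tool's x, y, z in degrees, then the closure in counts, from 0 (fully open) to 255 (shut). A call has 1 to 8 rows; each row is the pose to reach, as a shift and turn from the pose measured when the call began, along the tool's axes at that moment; what a row does not reach only later rows make up. A row lasts 1/10 s, in which the tool goes at most 50 mm and 8.59 degrees, less where a joint would pass 70% of its speed; a pose out of reach is approached as far as the arm can. A call with a gripper value outside its range is refused whole. The fingers move at their own pace and stop on an object; "newtons" is the grip in N (left out, the last holds). Time passes only in rows, so rows that repeat a pose let the fingers close. It gives the time, the measured TCP pose, the force and the opening at its end, in the units of the state.
- ctrl.observe(): the state, without advancing time (a new reading comes with each control period).
- viewer.get_image(name): name is "side" or "top" or "wrist"; returns a dict with "color" (480x640x3 uint8, red, green, blue), "K" (3x3 intrinsics, pixels), "rvec" (rotation vector, rad) and "tvec" (3), from world to camera coordinates, as OpenCV has them. Camera axes: x right, y down, z forward; pixel columns grow to the right and rows downward; lengths in m; the calibration is good to about 2 mm. A picture is of the moment at which its call begins. There is no depth.
- ctrl.close_job(): hands the job in, once; it reports no verdict.
The state is a dict: "t": time; "joint_positions": joint angles; "qvel": joint speeds; "tau": joint torques, N m; "eef_pos": TCP position; "ee_rot": TCP orientation; "force": force on the tool from outside, world axes, zero at the start; "torque": the same for the moment, N m; "opening": finger opening in m.
Only numpy, scipy, OpenCV 4.12 (cv2) and the standard library are available. Lean on these libraries where they do the work, as an engineer would, in place of code of your own. Each camera call takes 0.05 s, during which the arm holds its last target.

TASK

Clear the two bits of scrap, the cork bung and the broken white elbow, off the metal plate into the green waste tub. Then pick up the white coupler with the red collar, push it squarely over the tilted brass nipple until it snaps home against the nipple's flange, and keep pushing so that the sprung nipple is held most of the way down into its block. Finish while still gripping the coupler and holding it pressed down there; do not disturb the other things on the table.

Things in the scene. Friction and masses are not known exactly. Their poses are not given: they have to be found in the camera images.
- coupler: Loose white coupler, 86 mm tall, 120 g, round, standing mouth down on the table left or right of the plate (the tub is on the other side). Origin: centre of its mouth (underside); z along its axis, away from the mouth. Upwards: white skirt 32 mm across to 32 mm, red collar 38 mm across to 37 mm, white barrel to grip 28 mm across to 79 mm, black cap 18 mm across to 86 mm.
- coupler_grip (a point): Point on the coupler's axis in the middle of its white grip barrel, 58 mm from the mouth; axes as the coupler's. Fingertips may rest on the red collar 21 mm below. The bore in the mouth is 19 mm wide and 32 mm deep, widened to 26 mm between 6 and 18 mm from the mouth to catch the nipple's balls.
- nipple_seat (a point): Centre of the upper face of the brass nipple's flange (33 mm across), about 54 mm above the table; moves with the nipple. Its z axis points out along the nipple, 25 degrees (0.436 rad) off vertical, leaning towards the station's -x (roughly to the robot). The coupler is home when its mouth lies on this face, axes in line, the balls sprung out inside it.
- nipple_tip (a point): Tip of the nipple, 30 mm from the flange along its axis; axes as nipple_seat. The stem is 16 mm across for 22 mm from the flange, then a cone to 8 mm at the tip. Two steel balls stick out of it along the y axis, 10.5 mm from the flange, 24 mm over both. Snapping over them takes about 10 N; they resist pulling off with about 5 N.
- nipple (a joint): How far the sprung nipple (stem, flange and balls together) is pushed down along its axis into the block, 0 (up) to 0.010 m (stop). Its spring pushes back with 8 N at the start and 1 N more per mm, 18 N at the stop, and lifts it again when the push ends.
- ball_a (a joint): Sprung ball on the +y side of the nipple: 0 = fully out, squeezed in by about 0.002 to 0.003 m (at most 0.004) as the coupler's lip passes, then out again.
- ball_b (a joint): The same for the ball on the -y side.
- station: Fixed aluminium plate 200 x 200 x 8 mm on the table, origin at the centre of its underside. A black block (60 x 64 mm, top 30 mm above the table) stands on its +x half and carries the nipple; its -x half faces the robot and bears the scrap.
- cork: Loose cork bung standing on the plate's near half, a slight cone 30 mm tall, 30 mm across at the foot and 25 mm at the top, 20 g; origin at the centre of its foot.
- elbow: Loose broken white elbow fitting with red end rings lying flat on the plate's near half, 30 g. Long arm: 20 mm thick, along its x axis from -28 to +28 mm. Short arm: 20 mm thick, from x = +18 mm towards +y, to y = 34 mm. Origin under the middle of the long arm, at plate level; z up. Best gripped across the long arm at about x = -10 mm.
- tub: Green open waste tub, 140 x 140 mm outside, 80 mm tall, walls 4 mm, fixed to the table; origin at the centre of its underside. It stands left or right of the plate, where the coupler does not.
- blue_cap: Bystander: loose blue screw cap, 48 mm across, 20 mm tall; origin under its centre.
- red_ring: Bystander: loose red ring, 40 mm across, 12 mm tall; origin under its centre.
- jigger: Bystander: steel spirit measure, 48 mm across, 70 mm tall; origin under its centre.
- screwdriver: Bystander: screwdriver with orange handle, 180 mm long, lying flat; origin under its middle.
- black_tap: Bystander: black bottle tap, 50 mm long, 46 mm tall; origin under its middle.

How it is judged:
By the outcome, as a careful person would: the job done as asked, in the order asked, and still so for the second after the job is handed in, while the arm keeps its last pose, push and grip.
It also fails if it takes over 72 s, if anything falls off the work surface, if the arm or the gripper's body presses on something with over 40 N, if the wrist force passes 120 N, or if a joint passes its speed limit or range.

## Working session

There is one attempt and no reset: what is moved stays moved. The work goes in short steps, Python scripts to look and compute and a tool call to move; the robot and the scene stay as the last step left them, time stands still between calls to the robot, and variables do not carry over. Pictures are saved under pics/ and viewed, and the job is handed in when it is done.

Besides the shell and the picture viewer there is one more tool, called after "Call:" as name(argument=value, ...) on one line, values as JSON. arm_command: Moves the arm, as the interface text tells. Its arguments: {"type":"object","properties":{"motion":{"type":"array"},"newtons":{"type":"number"}},"required":["motion"]}

```bash
mkdir -p pics; ls; python3 - <<'E'
from cell import ctrl, viewer
import cv2
s=ctrl.observe(); print({k:s[k] for k in('t','eef_pos','ee_rot','opening','force')}, ctrl.nose_length)
for n in('side','top','wrist'):
    d=viewer.get_image(n); cv2.imwrite(f'pics/{n}0.png',d['color'][:,:,::-1]); print(n,d['K'].tolist(),d['rvec'],d['tvec'])
E
```

```text
pics
{'t': 0.0, 'eef_pos': array([ 0.13329404, -0.53307354,  0.23682037]), 'ee_rot': array([-3.11628572e+00, -3.83264030e-01, -2.62303179e-04]), 'opening': 0.09310592162150241, 'force': array([ 0.28726387, -0.34005759,  0.00881839])} 0.019
side [[564.2345236230902, 0.0, 320.1183263534327], [0.0, 564.2345236230902, 239.8829699847363], [0.0, 0.0, 1.0]] [ 0.53558078 -2.6628145   1.2590973 ] [0.54755843 0.19736256 0.91560861]
top [[587.6430434081154, 0.0, 316.09308690967333], [0.0, 587.6430434081154, 245.75427463746544], [0.0, 0.0, 1.0]] [ 2.15975033 -2.15304578  0.10760507] [0.02429526 0.57130149 1.24481679]
wrist [[401.6068662990576, 0.0, 316.0042160925238], [0.0, 401.6068662990576, 243.34945758699965], [0.0, 0.0, 1.0]] [-2.27732823  1.77830489  0.27387431] [-0.55069713 -0.03535197  0.39203798]
```

View pics/top0.png

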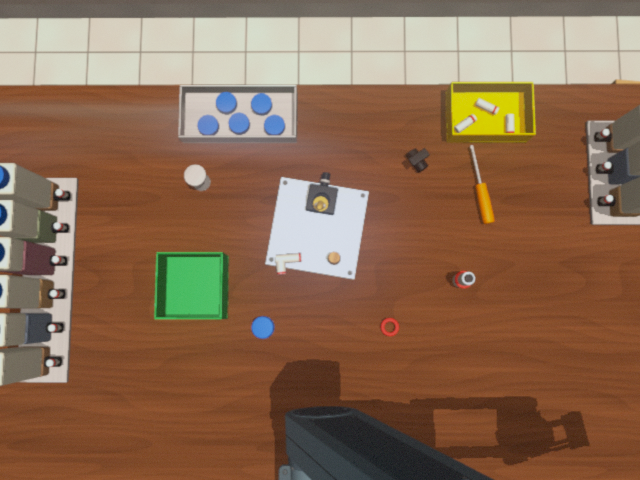

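View pics/side0.png

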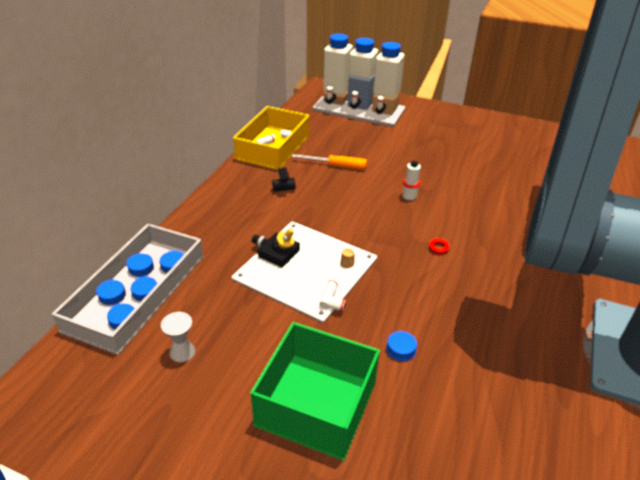

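View pics/wrist0.png

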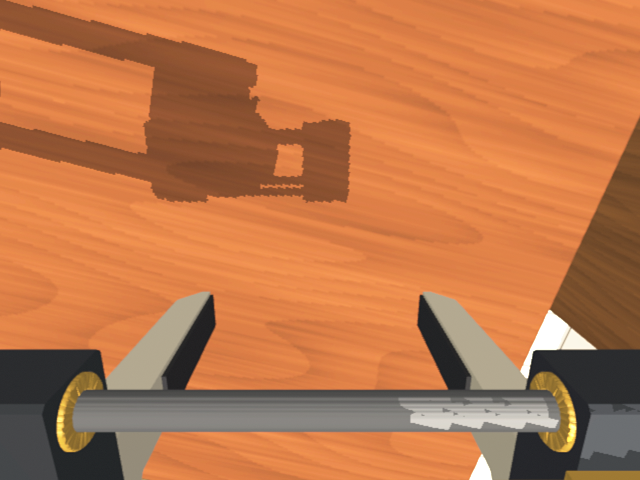

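The top view shows the plate at about (318,228) with the block and nipple at (321,200). The elbow is at (287,260), the cork at (334,258), the tub at (190,286) and the coupler at (463,280). The wrist camera sees only table. Next I'll zoom in and measure.

```bash
cat > h.py <<'E'
import numpy as np, cv2
from scipy.spatial.transform import Rotation as R
from cell import ctrl, viewer
def ray(d,uv):
    Rm=R.from_rotvec(d['rvec']).as_matrix(); c=-Rm.T@d['tvec']
    v=Rm.T@np.linalg.inv(d['K'])@np.array([uv[0],uv[1],1.]); return c,v/np.linalg.norm(v)
def onz(d,uv,z):
    c,v=ray(d,uv); return c+v*(z-c[2])/v[2]
def tri(d1,a,d2,b):
    c1,v1=ray(d1,a);c2,v2=ray(d2,b)
    A=np.stack([v1,-v2],1); t=np.linalg.lstsq(A,c2-c1,rcond=None)[0]
    p,q=c1+v1*t[0],c2+v2*t[1]; return (p+q)/2,np.linalg.norm(p-q)
def proj(d,P):
    return cv2.projectPoints(np.array(P,float).reshape(-1,3),d['rvec'],d['tvec'],d['K'],None)[0].reshape(-1,2)
def crop(d,x0,y0,x1,y1,f,name):
    im=cv2.resize(d['color'][y0:y1,x0:x1,::-1],None,fx=f,fy=f,interpolation=cv2.INTER_CUBIC); cv2.imwrite('pics/'+name,im)
def rel(target_pos,target_R):
    s=ctrl.observe(); R0=R.from_rotvec(s['ee_rot']).as_matrix()
    d=R0.T@(np.array(target_pos)-s['eef_pos'])*1000
    r=R.from_matrix(R0.T@target_R).as_rotvec(degrees=True)
    return np.round(d,1),np.round(r,2)
def down(jaw):  # tool down with y axis along world angle jaw (rad)
    y=np.array([np.cos(jaw),np.sin(jaw),0]); z=np.array([0,0,-1.]); return np.stack([np.cross(y,z),y,z],1)
E
python3 - <<'E'
from h import *
t=viewer.get_image('top'); s=viewer.get_image('side')
crop(t,255,165,385,285,6,'topz.png'); crop(s,225,215,385,325,5,'sidez.png'); crop(t,440,260,490,300,12,'coupz.png')
crop(s,390,150,440,210,10,'coups.png')
E
```

```text
(no output)
```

View pics/topz.png

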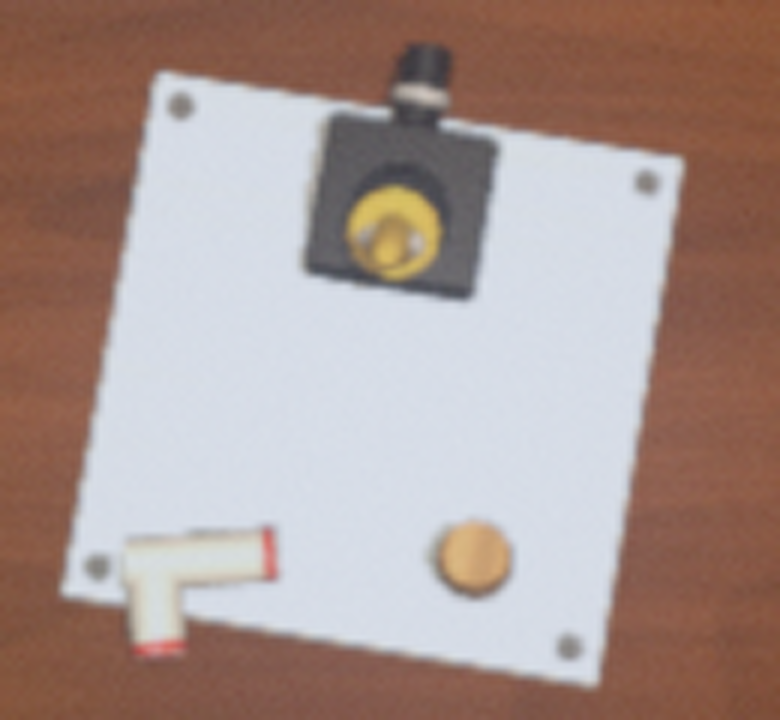

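View pics/sidez.png

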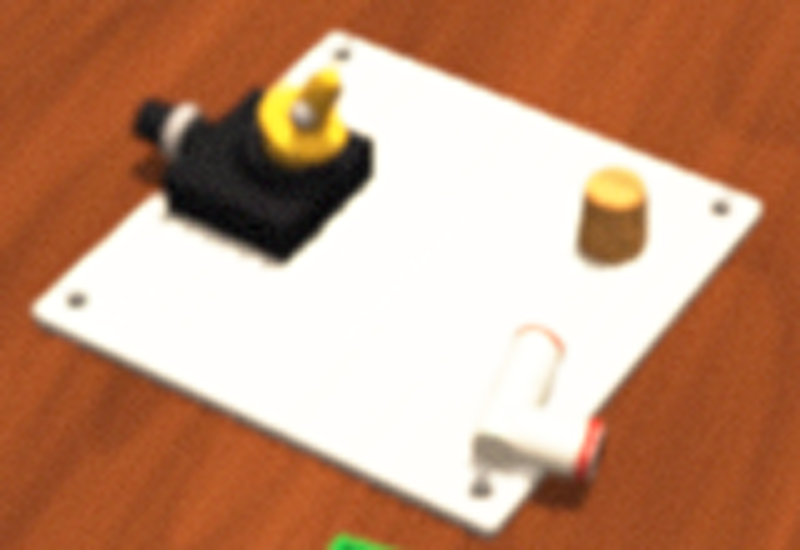

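View pics/coupz.png

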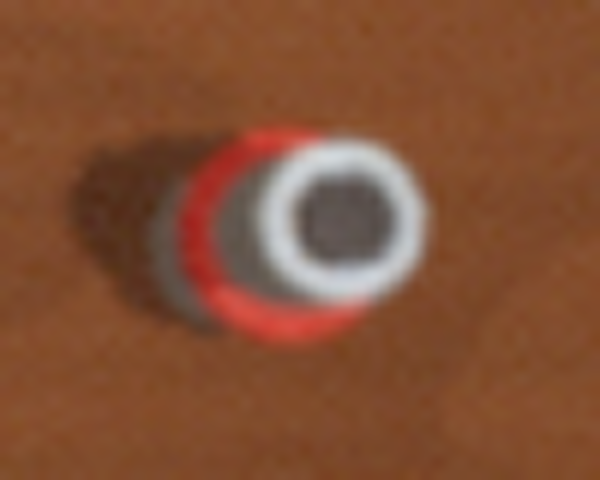

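The zoomed top crop shows the plate corners at (155,72), (683,160), (600,685) and (65,597). The elbow's free end is at (270,555) with its corner at about (127,560), the cork top is at (475,556), and the coupler barrel top ring is centred at (345,220) in its own crop. Now I'll compute positions.

```bash
python3 - <<'E'
from h import *
t=viewer.get_image('top'); s=viewer.get_image('side')
def z6(u,v,x0=255,y0=165,f=6): return ((u+.5)/f-.5+x0,(v+.5)/f-.5+y0)
c=[onz(t,z6(*p),.008) for p in[(155,72),(683,160),(600,685),(65,597)]]
c=np.array(c); print('corners',c.round(4).tolist(), [np.linalg.norm(c[i]-c[i-1]).round(4) for i in range(4)])
ctr=c.mean(0); print('plate',ctr)
xa=(c[0]+c[1]-c[2]-c[3])[:2]; ya=(c[0]+c[3]-c[1]-c[2])[:2]
print('yaw',np.arctan2(xa[1],xa[0]),np.arctan2(-ya[0],ya[1]))
hsvt=cv2.cvtColor(t['color'],cv2.COLOR_RGB2HSV)
def mask(d,lo,hi,roi):
    h=cv2.cvtColor(d['color'],cv2.COLOR_RGB2HSV); m=cv2.inRange(h,np.array(lo),np.array(hi)); r=np.zeros_like(m); x0,y0,x1,y1=roi; r[y0:y1,x0:x1]=m[y0:y1,x0:x1]; return r
m=mask(t,(5,80,120),(25,255,255),(320,245,345,270)); mm=cv2.moments(m,True); u=(mm['m10']/mm['m00'],mm['m01']/mm['m00']); print('cork px',u,mm['m00'],onz(t,u,.038))
# elbow: red free end (right), short end
print('elbow freeend',onz(t,z6(271,554),.018+.008),'corner left-edge',onz(t,z6(126,562),.026),'short end',onz(t,z6(160,650),.026))
m=mask(t,(40,100,40),(80,255,255),(130,230,250,340)); k=cv2.boundingRect(m); print('tub px',k,[onz(t,p,.08).round(3).tolist() for p in[(k[0],k[1]),(k[0]+k[2],k[1]+k[3])]])
print(cv2.minAreaRect(cv2.findContours(m,0,2)[0][0]))
print('coupler',onz(t,z6(345,220,440,260,12),.079),'collar',onz(t,z6(285,235,440,260,12),.037))
# in side
for P in ([*onz(t,z6(345,220,440,260,12),.079)],): print('coupler side px',proj(s,P))
# cork in side
ctop=onz(t,u,.038); print('cork side px', (proj(s,ctop)[0]+.5-[225,215])*5)
# block top corners
b=[onz(t,z6(*p),.030) for p in[(330,115),(497,145),(470,298),(305,268)]]; b=np.array(b);print('block',b.mean(0),[np.linalg.norm(b[i]-b[i-1]).round(4) for i in range(4)], np.arctan2(*(b[0]+b[1]-b[2]-b[3])[[1,0]]))
# nipple: balls midpoint, tip
print('tip tri',tri(t,z6(390,240),s,((327+.5)/5-.5+225,(78+.5)/5-.5+215)))
E
```

```text
corners [[0.7304, 0.1072, 0.008], [0.697, -0.0902, 0.008], [0.5012, -0.0586, 0.008], [0.533, 0.1383, 0.008]] [np.float64(0.1998), np.float64(0.2002), np.float64(0.1984), np.float64(0.1994)]
plate [0.61538542 0.02420838 0.008     ]
yaw -0.15806852969171062 -0.1637803231234768
cork px (333.61052631578946, 257.61052631578946) 95.0 [ 0.54493898 -0.01192523  0.038     ]
elbow freeend [0.54739106 0.06172344 0.026     ] corner left-edge [0.54433255 0.11446029 0.026     ] short end [0.51232833 0.10174425 0.026     ]
tub px (154, 252, 75, 68) [[0.552, 0.365, 0.08], [0.411, 0.205, 0.08]]
((190.92666625976562, 285.0472106933594), (73.26466369628906, 67.08805084228516), 0.9240452647209167)
coupler [ 0.4996171  -0.29055542  0.079     ] collar [ 0.49941331 -0.29005944  0.037     ]
coupler side px [[411.5041128  165.27902043]]
cork side px [607.97683665 186.91450768]
block [0.6750617  0.01500445 0.03      ] [np.float64(0.0577), np.float64(0.0624), np.float64(0.0577), np.float64(0.0613)] -0.16292611399923954
tip tri (array([0.64986332, 0.01730854, 0.07865001]), np.float64(0.007471615504634669))
```

View pics/coups.png

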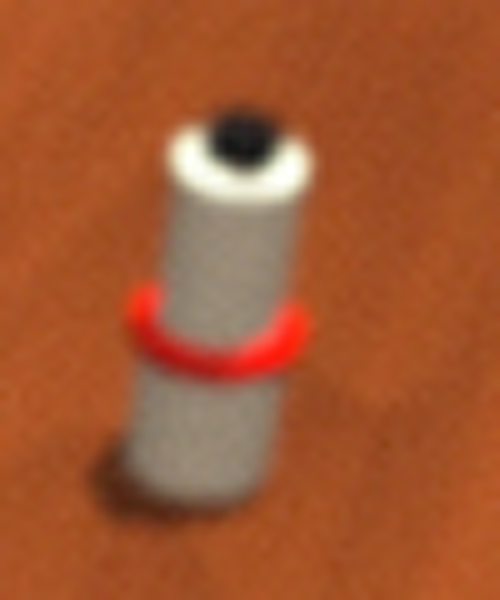

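```bash
cat >> h.py <<'E'
def go(pos,jaw):
    s=ctrl.observe(); R0=R.from_rotvec(s['ee_rot']).as_matrix()
    for j in (jaw,jaw+np.pi):
        d,r=rel(pos,down(j)); print('jaw',round(j,2),'d',d.tolist(),'r',r.tolist())
    print('t',round(s['t'],2),'pos',s['eef_pos'].round(4),'ycur',np.round(np.arctan2(R0[1,1],R0[0,1]),3),'q6',s['joint_positions'][5].round(3),'F',s['force'].round(1),'open',round(s['opening'],4))
E
python3 - <<'E'
from h import *
go([.52,-.012,.2],np.pi/2-.16)
E
```

```text
jaw 1.41 d [501.6, -412.2, 37.7] r [-0.0, -0.03, -156.81]
jaw 4.55 d [501.6, -412.2, 37.7] r [-0.02, 0.0, 23.19]
t 0.35 pos [ 0.1333 -0.5335  0.2375] ycur -1.326 q6 -0.203 F [0.1 0.3 0.3] open 0.0928
```

Call:
arm_command(motion=[[[502, -412, 38, 0, 0, 23, 90], [502, -412, 38, 0, 0, 23, 90], [502, -412, 38, 0, 0, 23, 90], [502, -412, 38, 0, 0, 23, 90], [502, -412, 38, 0, 0, 23, 90], [502, -412, 38, 0, 0, 23, 90], [502, -412, 38, 0, 0, 23, 90], [502, -412, 38, 0, 0, 23, 90]]], newtons=15)

```text
t: 1.15
eef_pos: [0.3721, -0.2115, 0.2146]
ee_rot: [3.132, -0.246, 0.001]
force: [0.6, -0.1, 0.3]
opening: 0.0599
```

```bash
python3 - <<'E'
from h import *
go([.52,-.012,.2],np.pi/2-.16)
E
```

```text
jaw 1.41 d [114.9, -220.2, 14.6] r [0.07, 0.02, -179.83]
jaw 4.55 d [114.9, -220.2, 14.6] r [0.01, -0.05, 0.17]
t 1.15 pos [ 0.3721 -0.2115  0.2146] ycur -1.728 q6 0.949 F [ 0.6 -0.1  0.3] open 0.0599
```

Call:
arm_command(motion=[[[115, -220, 15, 0, 0, 0, 90], [115, -220, 15, 0, 0, 0, 90], [115, -220, 15, 0, 0, 0, 90], [115, -220, 15, 0, 0, 0, 90], [115, -220, 15, 0, 0, 0, 90], [115, -220, 15, 0, 0, 0, 90], [115, -220, 15, 0, 0, 0, 90], [115, -220, 15, 0, 0, 0, 90]]])

```text
t: 1.95
eef_pos: [0.5195, -0.0129, 0.1995]
ee_rot: [3.131, -0.247, 0.0]
force: [-1.6, 0.0, -0.7]
opening: 0.0603
```

```bash
python3 - <<'E'
from h import *
go([.545,-.012,.03],np.pi/2-.16)
w=viewer.get_image('wrist'); cv2.imwrite('pics/w1.png',w['color'][:,:,::-1])
print('pred cork',proj(w,[.545,-.012,.038]),'tip',proj(w,[.65,.0173,.081]))
import pickle; pickle.dump(w,open('w1.pkl','wb'))
E
```

```text
jaw 1.41 d [25.0, -5.0, 169.5] r [0.01, 0.06, -179.85]
jaw 4.55 d [25.0, -5.0, 169.5] r [0.04, -0.01, 0.15]
t 1.95 pos [ 0.5195 -0.0129  0.1995] ycur -1.728 q6 1.489 F [-1.6  0.  -0.7] open 0.0603
pred cork [[307.70133513 196.93342894]] tip [[229.86888776  47.5385116 ]]
```

View pics/w1.png

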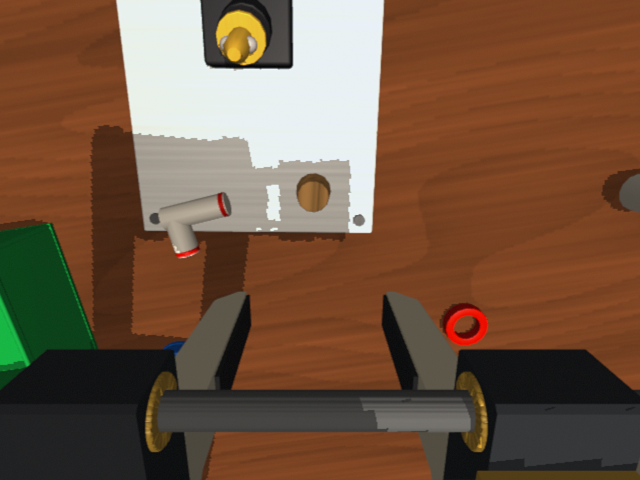

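The wrist view shows the cork at about (313,190), the elbow's free end at (224,205) and the nipple tip at about (235,50). It agrees with the top view to within 5 px. I'll refine the cork position.

```bash
python3 - <<'E'
from h import *
import pickle; w=pickle.load(open('w1.pkl','rb'))
crop(w,140,150,380,270,3,'w1z.png'); crop(w,190,0,310,80,6,'w1n.png')
E
```

```text
(no output)
```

View pics/w1z.png

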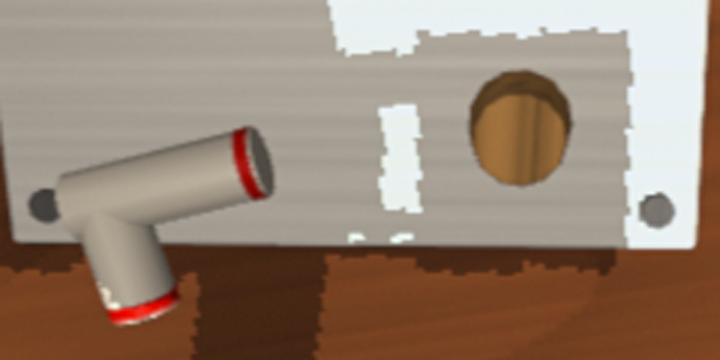

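View pics/w1n.png

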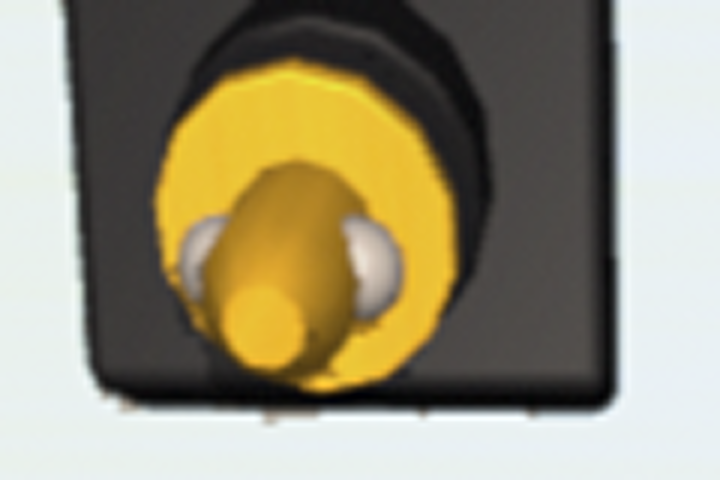

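Cork top face is at crop (519,138). The nipple tip is at (263,328), the balls at (205,258) and (373,265), and the flange ellipse is centred near (306,226).

```bash
python3 - <<'E'
from h import *
import pickle; w=pickle.load(open('w1.pkl','rb'))
f=lambda u,v,x0,y0,k:((u+.5)/k-.5+x0,(v+.5)/k-.5+y0)
cw=onz(w,f(519,138,140,150,3),.038); print('cork',cw)
print('elbow: free end', onz(w,f(252,163,140,150,3),.018),'corner',onz(w,f(62,195,140,150,3),.018), 'short end',onz(w,f(143,306,140,150,3),.018))
print('plate bl,br',onz(w,f(14,243,140,150,3),.008),onz(w,f(697,247,140,150,3),.008))
t=viewer.get_image('top')
print('tip wrist@.081',onz(w,f(263,328,190,0,6),.0815))
print('flange@.054',onz(w,f(306,226,190,0,6),.054))
print('top tip@.0815',onz(t,f(390,240,255,165,6),.0815),'flange@.054',onz(t,f(395,232,255,165,6),.054))
go([(.545+cw[0])/2,(-.012+cw[1])/2,.03],np.pi/2-.16)
E
```

```text
cork [ 0.54537629 -0.01597121  0.038     ]
elbow: free end [0.54638769 0.0590054  0.018     ] corner [0.54584208 0.11348701 0.018     ] short end [0.51044275 0.09937268 0.018     ]
plate bl,br [0.5324057  0.13547641 0.008     ] [ 0.49988686 -0.0611173   0.008     ]
tip wrist@.081 [0.64598071 0.01591447 0.0815    ]
flange@.054 [0.65973596 0.01350686 0.054     ]
top tip@.0815 [0.65297259 0.01836746 0.0815    ] flange@.054 [0.66099389 0.01681086 0.054     ]
jaw 1.41 d [25.3, -3.7, 169.8] r [0.06, 0.05, -179.95]
jaw 4.55 d [25.3, -3.7, 169.8] r [0.03, -0.04, 0.05]
t 2.05 pos [ 0.5195 -0.0135  0.1997] ycur -1.73 q6 1.49 F [-0.1 -0.3 -0.3] open 0.0596
```

Call:
arm_command(motion=[[[25, -3, 50, 0, 0, 0, 90], [25, -3, 100, 0, 0, 0, 90], [25, -3, 135, 0, 0, 0, 90], [25, -3, 155, 0, 0, 0, 90], [25, -3, 170, 0, 0, 0, 90], [25, -3, 170, 0, 0, 0, 180], [25, -3, 170, 0, 0, 0, 220], [25, -3, 170, 0, 0, 0, 220]]], newtons=15)

```text
t: 2.85
eef_pos: [0.5449, -0.0156, 0.0304]
ee_rot: [3.131, -0.252, 0.002]
force: [0.5, -1.0, 0.1]
opening: 0.0409
```

Call:
arm_command(motion=[[[0, 0, 0, 0, 0, 0, 220], [0, 0, 0, 0, 0, 0, 220], [0, 0, -30, 0, 0, 0, 220], [0, 0, -80, 0, 0, 0, 220], [0, 0, -120, 0, 0, 0, 220], [0, 0, -140, 0, 0, 0, 220], [0, 0, -140, 0, 0, 0, 220]]])

```text
t: 3.55
eef_pos: [0.5468, -0.0158, 0.1742]
ee_rot: [3.13, -0.251, 0.014]
force: [0.9, 0.3, 0.3]
opening: 0.0282
```

```bash
python3 - <<'E'
from h import *
go([.4815,.292,.17],np.pi/2)
E
```

```text
jaw 1.57 d [-113.6, -293.4, 2.8] r [-0.78, -0.16, 170.81]
jaw 4.71 d [-113.6, -293.4, 2.8] r [0.11, -0.52, -9.19]
t 3.55 pos [ 0.5468 -0.0158  0.1742] ycur -1.731 q6 1.499 F [0.9 0.3 0.3] open 0.0282
```

Call:
arm_command(motion=[[[-114, -293, 0, 0, 0, -9, 220], [-114, -293, 0, 0, 0, -9, 220], [-114, -293, 0, 0, 0, -9, 220], [-114, -293, 0, 0, 0, -9, 220], [-114, -293, 0, 0, 0, -9, 220], [-114, -293, 0, 0, 0, -9, 220], [-114, -293, 0, 0, 0, -9, 220], [-114, -293, 0, 0, 0, -9, 220]]])

```text
t: 4.35
eef_pos: [0.4795, 0.2932, 0.1713]
ee_rot: [3.138, 0.001, 0.011]
force: [0.3, -0.4, 0.4]
opening: 0.0282
```

```bash
python3 - <<'E'
from h import *
go([.4815,.292,.08],np.pi/2)
t=viewer.get_image('top'); cv2.imwrite('pics/t2.png',t['color'][:,:,::-1])
w=viewer.get_image('wrist'); cv2.imwrite('pics/w2.png',w['color'][:,:,::-1])
E
```

```text
jaw 1.57 d [1.4, 0.9, 91.3] r [0.61, 0.31, -179.95]
jaw 4.71 d [1.4, 0.9, 91.3] r [0.2, -0.39, 0.04]
t 4.35 pos [0.4795 0.2932 0.1713] ycur -1.57 q6 1.926 F [ 0.3 -0.4  0.4] open 0.0282
```

View pics/w2.png

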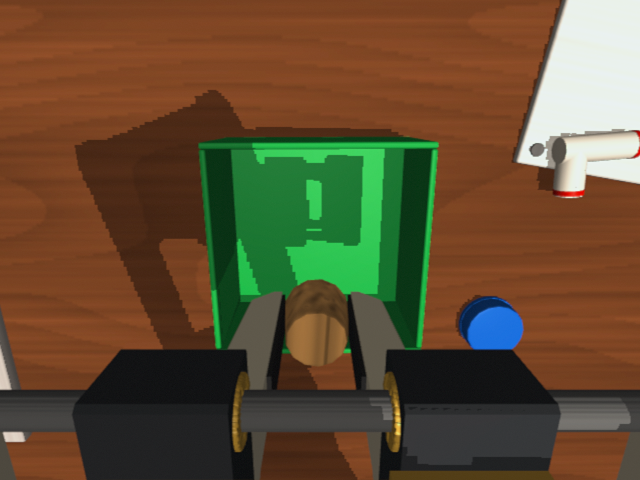

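The cork is held between the fingers, and the tub spans columns 200–437, so it is centred on the gripper. I'll lower and release.

Call:
arm_command(motion=[[[1, 1, 45, 0, 0, 0, 220], [1, 1, 80, 0, 0, 0, 220], [1, 1, 90, 0, 0, 0, 220], [1, 1, 90, 0, 0, 0, 220], [1, 1, 90, 0, 0, 0, 120], [1, 1, 90, 0, 0, 0, 120], [1, 1, 45, 0, 0, 0, 120], [1, 1, 0, 0, 0, 0, 120]]])

```text
t: 5.25
eef_pos: [0.4813, 0.2895, 0.1733]
ee_rot: [3.137, -0.004, 0.01]
force: [0.9, -0.1, 1.0]
opening: 0.0487
```

```bash
python3 - <<'E'
from h import *
go([.535,.080,.15],0.04)
w=viewer.get_image('wrist'); cv2.imwrite('pics/w3.png',w['color'][:,:,::-1])
E
```

```text
jaw 0.04 d [54.1, 209.2, 24.6] r [0.5, -0.09, -92.44]
jaw 3.18 d [54.1, 209.2, 24.6] r [-0.08, -0.49, 87.56]
t 5.25 pos [0.4813 0.2895 0.1733] ycur -1.573 q6 1.923 F [ 0.9 -0.1  1. ] open 0.0487
```

View pics/w3.png

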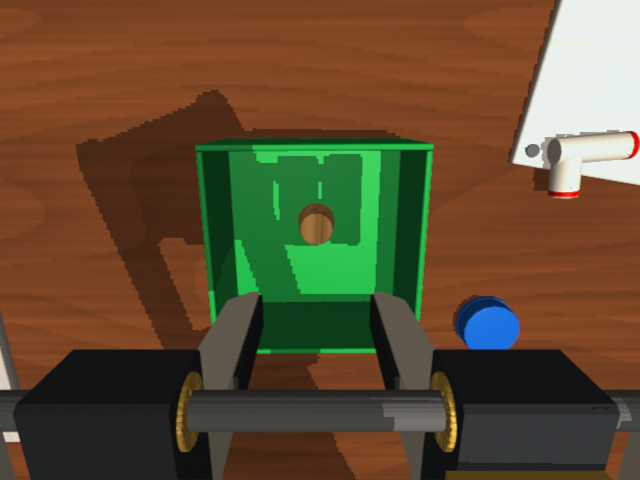

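The cork is standing in the tub at (316,224). Next is the elbow.

Call:
arm_command(motion=[[[54, 209, 0, 0, 0, -92, 90], [54, 209, 0, 0, 0, -92, 90], [54, 209, 0, 0, 0, -92, 90], [54, 209, 0, 0, 0, -92, 90], [54, 209, 0, 0, 0, -92, 90], [54, 209, 0, 0, 0, -92, 90], [54, 209, 0, 0, 0, -92, 90], [54, 209, 0, 0, 0, -92, 90]]])

```text
t: 6.1
eef_pos: [0.5401, 0.0815, 0.1852]
ee_rot: [2.628, 1.696, 0.025]
force: [-0.6, -0.1, 0.5]
opening: 0.06
```

```bash
python3 - <<'E'
from h import *
go([.546,.080,.12],0.03)
E
```

```text
jaw 0.03 d [0.7, 4.7, 65.3] r [1.23, -0.07, -26.03]
jaw 3.17 d [0.7, 4.7, 65.3] r [-0.09, -1.69, 153.96]
t 6.1 pos [0.5401 0.0815 0.1852] ycur -0.424 q6 0.372 F [-0.6 -0.1  0.5] open 0.06
```

Call:
arm_command(motion=[[[1, 5, 30, 1.2, 0, -26, 90], [1, 5, 65, 1.2, 0, -26, 90], [1, 5, 65, 1.2, 0, -26, 90], [1, 5, 65, 1.2, 0, -26, 90], [1, 5, 65, 1.2, 0, -26, 90]]])

```text
t: 6.6
eef_pos: [0.5475, 0.0802, 0.1218]
ee_rot: [2.191, 2.248, 0.005]
force: [0.7, 0.1, -0.6]
opening: 0.0602
```

```bash
python3 - <<'E'
from h import *
go([.546,.080,.029],0.03)
w=viewer.get_image('wrist'); cv2.imwrite('pics/w4.png',w['color'][:,:,::-1])
print(proj(w,[[.546,.08,.018],[.546,.060,.018]]))
E
```

```text
jaw 0.03 d [-0.2, -1.9, 92.8] r [0.23, -0.04, -0.23]
jaw 3.17 d [-0.2, -1.9, 92.8] r [-0.07, -0.36, 179.77]
t 6.6 pos [0.5475 0.0802 0.1218] ycur 0.026 q6 -0.083 F [ 0.7  0.1 -0.6] open 0.0602
[[313.05425991 248.89314155]
 [312.34940184 277.10381279]]
```

View pics/w4.png

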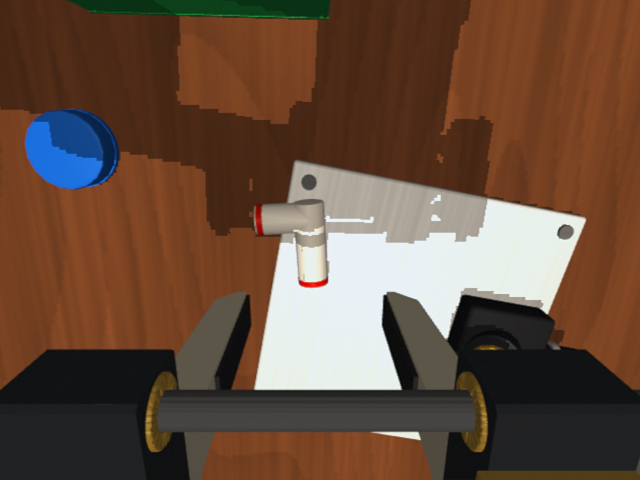

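The elbow's long arm spans columns 298–327 with its free end at row 285, between the fingers as predicted. I'll descend and grip.

Call:
arm_command(motion=[[[1, -2, 40, 0, 0, 0, 90], [1, -2, 70, 0, 0, 0, 90], [1, -2, 92, 0, 0, 0, 90], [1, -2, 92, 0, 0, 0, 90], [1, -2, 92, 0, 0, 0, 180], [1, -2, 92, 0, 0, 0, 230], [1, -2, 92, 0, 0, 0, 230], [1, -2, 92, 0, 0, 0, 230]]], newtons=15)

```text
t: 7.45
eef_pos: [0.5465, 0.0812, 0.0308]
ee_rot: [2.19, 2.247, 0.007]
force: [0.4, -0.1, -0.2]
opening: 0.0326
```

Call:
arm_command(motion=[[[0, 0, 0, 0, 0, 0, 230], [0, 0, 0, 0, 0, 0, 230], [0, 0, -30, 0, 0, 0, 230], [0, 0, -80, 0, 0, 0, 230], [0, 0, -120, 0, 0, 0, 230], [0, 0, -150, 0, 0, 0, 230], [0, 0, -150, 0, 0, 0, 230]]])

```text
t: 8.15
eef_pos: [0.5484, 0.081, 0.1859]
ee_rot: [2.185, 2.242, 0.017]
force: [1.2, -0.3, -0.1]
opening: 0.0195
```

```bash
python3 - <<'E'
from h import *
go([.4815,.292,.18],0.03)
w=viewer.get_image('wrist'); cv2.imwrite('pics/w5.png',w['color'][:,:,::-1])
E
```

```text
jaw 0.03 d [212.6, -61.5, 4.9] r [0.87, 0.01, -0.23]
jaw 3.17 d [212.6, -61.5, 4.9] r [0.02, -1.37, 179.76]
t 8.15 pos [0.5484 0.081  0.1859] ycur 0.026 q6 -0.082 F [ 1.2 -0.3 -0.1] open 0.0195
```

View pics/w5.png

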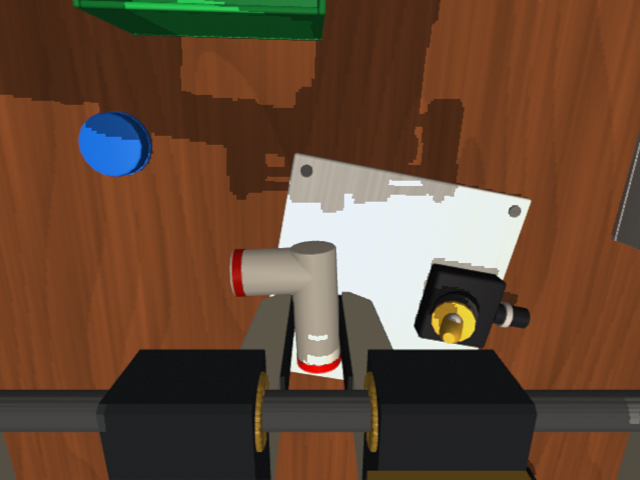

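The elbow is held. Moving it over the tub.

Call:
arm_command(motion=[[[203, -48, 0, 0, 0, 0, 230], [203, -48, 0, 0, 0, 0, 230], [203, -48, 0, 0, 0, 0, 230], [203, -48, 0, 0, 0, 0, 230], [203, -48, 0, 0, 0, 0, 230], [203, -48, 0, 0, 0, 0, 230], [203, -48, 0, 0, 0, 0, 230]]])

```text
t: 8.9
eef_pos: [0.4933, 0.2818, 0.1814]
ee_rot: [2.187, 2.245, 0.009]
force: [0.1, -0.2, -0.1]
opening: 0.0195
```

```bash
python3 - <<'E'
from h import *
go([.493,.283,.09],0.03)
E
```

```text
jaw 0.03 d [1.3, -1.1, 91.4] r [0.52, 0.07, -0.22]
jaw 3.17 d [1.3, -1.1, 91.4] r [0.11, -0.81, 179.78]
t 8.9 pos [0.4933 0.2818 0.1814] ycur 0.026 q6 0.3 F [ 0.1 -0.2 -0.1] open 0.0195
```

Call:
arm_command(motion=[[[1, 0, 45, 0.5, 0, 0, 230], [1, 0, 80, 0.5, 0, 0, 230], [1, 0, 95, 0.5, 0, 0, 230], [1, 0, 95, 0.5, 0, 0, 230], [1, 0, 95, 0.5, 0, 0, 140], [1, 0, 95, 0.5, 0, 0, 140], [1, 0, 45, 0.5, 0, 0, 140], [1, 0, 0, 0.5, 0, 0, 140]]])

```text
t: 9.7
eef_pos: [0.4933, 0.2824, 0.1832]
ee_rot: [2.192, 2.249, -0.002]
force: [0.7, 0.9, -0.8]
opening: 0.0414
```

```bash
python3 - <<'E'
from h import *
s=viewer.get_image('side'); 
cv2.imwrite('pics/s6.png',s['color'][:,:,::-1])
go([.50,-.29,.20],-.4)
E
```

```text
jaw -0.4 d [-573.9, -12.3, -9.5] r [0.75, -0.34, 24.41]
jaw 2.74 d [-573.9, -12.3, -9.5] r [0.47, 1.03, -155.58]
t 9.75 pos [0.4974 0.2841 0.1924] ycur 0.026 q6 0.299 F [2.4 1.4 3.9] open 0.0414
```

View pics/s6.png

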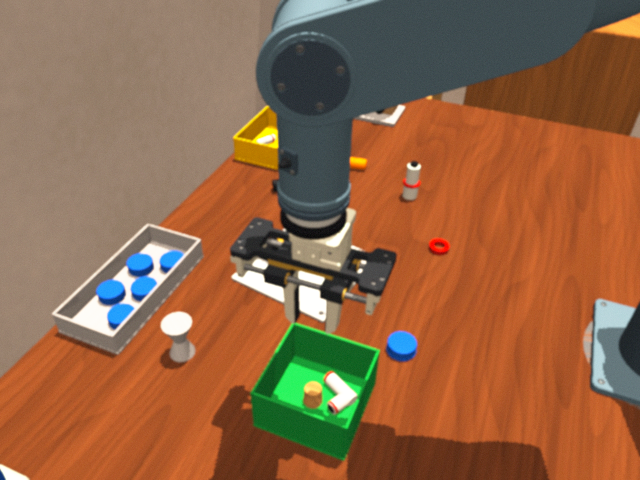

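Both scraps are in the tub, the cork at (313,393) and the elbow at (340,390). Now moving to the coupler.

```bash
python3 - <<'E'
from h import *
go([.475,-.29,.20],4.55)
w=viewer.get_image('wrist'); Rm=R.from_rotvec(w['rvec']).as_matrix(); c=-Rm.T@w['tvec']; s=ctrl.observe()
R0=R.from_rotvec(s['ee_rot']).as_matrix(); print('cam in tool',R0.T@(c-s['eef_pos']), 'fwd',R0.T@Rm[2])
E
```

```text
jaw 4.55 d [-573.3, -37.3, -9.8] r [0.43, -0.83, 100.8]
jaw 7.69 d [-573.3, -37.3, -9.8] r [0.78, 0.41, -79.2]
t 9.75 pos [0.4974 0.2841 0.1924] ycur 0.026 q6 0.299 F [2.4 1.4 3.9] open 0.0414
cam in tool [ 0.08276536 -0.00017246 -0.14964684] fwd [-0.30113503 -0.00111614  0.95358085]
```

Call:
arm_command(motion=[[[-573, -37, -10, 0, 0, 100, 90], [-573, -37, -10, 0, 0, 100, 90], [-573, -37, -10, 0, 0, 100, 90], [-573, -37, -10, 0, 0, 100, 90], [-573, -37, -10, 0, 0, 100, 90], [-573, -37, -10, 0, 0, 100, 90], [-573, -37, -10, 0, 0, 100, 90], [-573, -37, -10, 0, 0, 100, 90]]])

```text
t: 10.6
eef_pos: [0.4808, -0.1192, 0.1938]
ee_rot: [-3.08, -0.609, -0.02]
force: [0.7, -0.5, 0.3]
opening: 0.0597
```

```bash
python3 - <<'E'
from h import *
go([.475,-.29,.20],4.55)
E
```

```text
jaw 4.55 d [-70.4, 155.7, -6.9] r [-0.14, -0.74, 31.68]
jaw 7.69 d [-70.4, 155.7, -6.9] r [0.98, -0.19, -148.31]
t 10.6 pos [ 0.4808 -0.1192  0.1938] ycur -1.18 q6 0.702 F [ 0.7 -0.5  0.3] open 0.0597
```

Call:
arm_command(motion=[[[-70, 156, -7, 0, -0.7, 31.7, 90], [-70, 156, -7, 0, -0.7, 31.7, 90], [-70, 156, -7, 0, -0.7, 31.7, 90], [-70, 156, -7, 0, -0.7, 31.7, 90], [-70, 156, -7, 0, -0.7, 31.7, 90], [-70, 156, -7, 0, -0.7, 31.7, 90], [-70, 156, -7, 0, -0.7, 31.7, 90]]])

```text
t: 11.3
eef_pos: [0.4754, -0.2888, 0.2003]
ee_rot: [-3.129, 0.251, -0.0]
force: [0.0, -0.3, 0.2]
opening: 0.0599
```

```bash
python3 - <<'E'
from h import *
w=viewer.get_image('wrist'); cv2.imwrite('pics/w7.png',w['color'][:,:,::-1])
import pickle; pickle.dump(w,open('w7.pkl','wb'))
print(proj(w,[[.4995,-.2905,.079],[.4995,-.2905,.0]]))
crop(w,240,120,400,240,5,'w7z.png')
go([.4995,-.2905,.058],4.55)
E
```

```text
[[311.25187206 209.49334215]
 [312.47099397 189.58217838]]
jaw 4.55 d [24.0, -1.5, 142.4] r [-0.16, -0.01, 0.14]
jaw 7.69 d [24.0, -1.5, 142.4] r [0.01, -0.26, -179.85]
t 11.35 pos [ 0.4755 -0.2886  0.2004] ycur -1.731 q6 0.982 F [-0.   0.7  0.1] open 0.0603
```

View pics/w7.png

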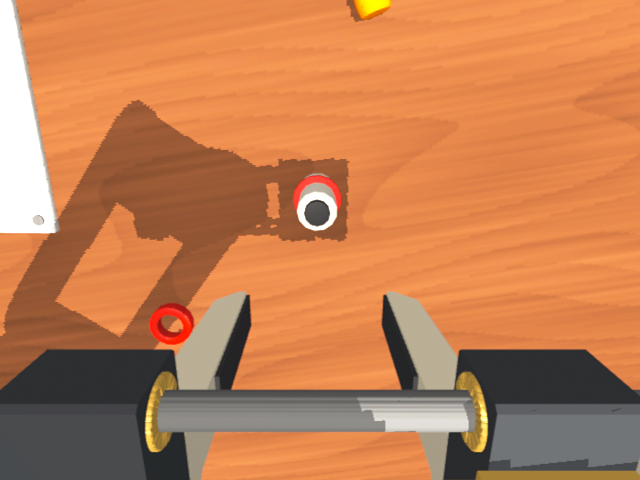

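View pics/w7z.png

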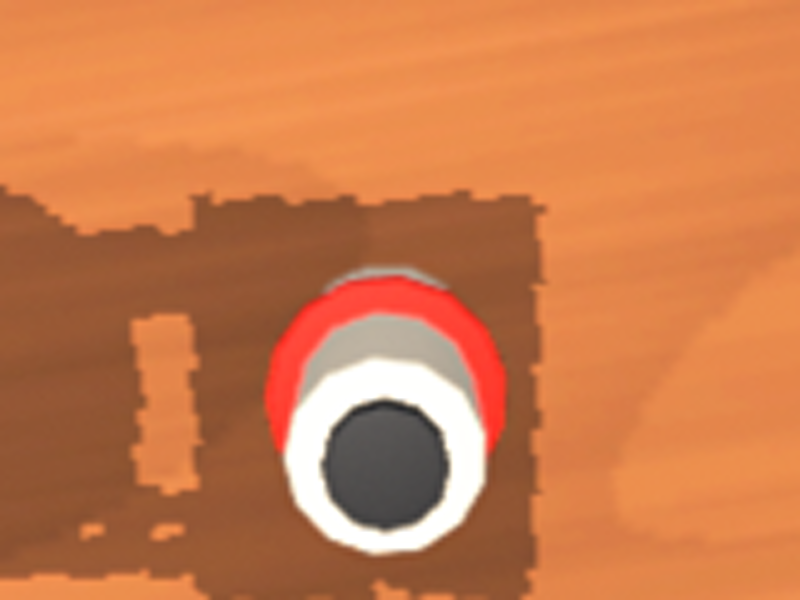

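The coupler's barrel top ring is centred at (316.8,210.8) against the top-view prediction of (311,209.5). The wrist view reads about 3 mm towards -y of the top view, as it did for the cork, and I'll trust the wrist.

```bash
python3 - <<'E'
from h import *
import pickle; w=pickle.load(open('w7.pkl','rb'))
p=onz(w,((386.5)/5-.5+240,456.5/5-.5+120),.079); q=onz(w,(386.5/5-.5+240,395/5-.5+120),.037);print(p,q)
go([p[0],p[1],.057],4.55)
E
```

```text
[ 0.49799678 -0.29409562  0.079     ] [ 0.49828757 -0.29413158  0.037     ]
jaw 4.55 d [23.1, 2.3, 143.4] r [-0.16, -0.01, 0.14]
jaw 7.69 d [23.1, 2.3, 143.4] r [0.01, -0.26, -179.85]
t 11.35 pos [ 0.4755 -0.2886  0.2004] ycur -1.731 q6 0.982 F [-0.   0.7  0.1] open 0.0603
```

Call:
arm_command(motion=[[[23, 2, 45, -0.1, 0, 0, 90], [23, 2, 85, -0.1, 0, 0, 90], [23, 2, 115, -0.1, 0, 0, 90], [23, 2, 135, -0.1, 0, 0, 90], [23, 2, 142, -0.1, 0, 0, 90], [23, 2, 142, -0.1, 0, 0, 90], [23, 2, 142, -0.1, 0, 0, 90]]])

```text
t: 12.05
eef_pos: [0.4988, -0.2938, 0.0596]
ee_rot: [3.132, -0.249, 0.003]
force: [-0.2, -0.4, 0.2]
opening: 0.0602
```

```bash
python3 - <<'E'
from h import *
go([.498,-.294,.058],4.55)
w=viewer.get_image('wrist'); cv2.imwrite('pics/w8.png',w['color'][:,:,::-1])
E
```

```text
jaw 4.55 d [-0.8, 0.3, 1.6] r [-0.01, -0.1, 0.21]
jaw 7.69 d [-0.8, 0.3, 1.6] r [0.16, -0.01, -179.79]
t 12.05 pos [ 0.4988 -0.2938  0.0596] ycur -1.73 q6 1.003 F [-0.2 -0.4  0.2] open 0.0602
```

View pics/w8.png

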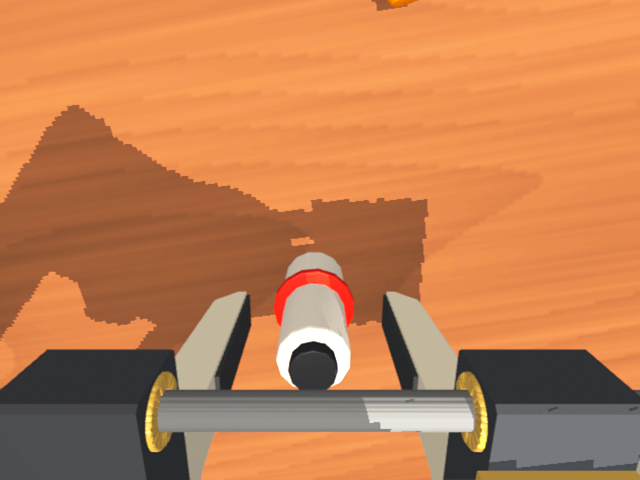

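The coupler stands centred between the pads, at columns 277–350 between fingers at 250 and 383. Closing on it.

Call:
arm_command(motion=[[[-0.5, 0, 1, 0, 0, 0, 150], [-0.5, 0, 1, 0, 0, 0, 200], [-0.5, 0, 1, 0, 0, 0, 230], [-0.5, 0, 1, 0, 0, 0, 230], [-0.5, 0, 1, 0, 0, 0, 230], [-0.5, 0, 1, 0, 0, 0, 230]]], newtons=45)

```text
t: 12.7
eef_pos: [0.4985, -0.2941, 0.0591]
ee_rot: [3.131, -0.25, 0.004]
force: [-0.2, -0.3, 2.0]
opening: 0.0272
```

Call:
arm_command(motion=[[[0, 0, -20, 0, 0, 0, 230], [0, 0, -60, 0, 0, 0, 230], [0, 0, -100, 0, 0, 0, 230], [0, 0, -130, 0, 0, 0, 230], [0, 0, -130, 0, 0, 0, 230], [0, 0, -130, 0, 0, 0, 230]]])

```text
t: 13.3
eef_pos: [0.4981, -0.294, 0.189]
ee_rot: [3.131, -0.25, 0.005]
force: [-0.5, 0.2, -0.8]
opening: 0.0274
```

```bash
python3 - <<'E'
from h import *
go([.55,-.05,.22],4.55)
w=viewer.get_image('wrist'); cv2.imwrite('pics/w9.png',w['color'][:,:,::-1])
import pickle; pickle.dump((w,ctrl.observe()),open('w9.pkl','wb'))
E
```

```text
jaw 4.55 d [12.7, -249.1, -31.1] r [0.04, -0.17, 0.18]
jaw 7.69 d [12.7, -249.1, -31.1] r [0.27, 0.06, -179.81]
t 13.3 pos [ 0.4981 -0.294   0.189 ] ycur -1.73 q6 1.003 F [-0.5  0.2 -0.8] open 0.0274
```

View pics/w9.png

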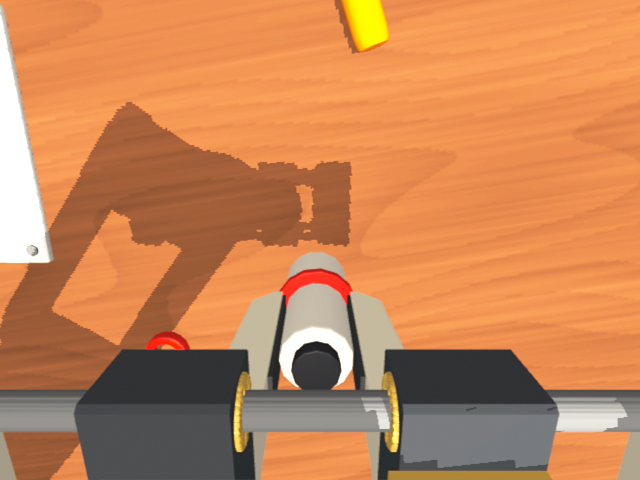

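The coupler is held straight between the pads. Now computing the pre-insertion pose.

```bash
cat >> h.py <<'E'
YAW=-.161; TL=np.radians(25)
n=np.array([-np.sin(TL)*np.cos(YAW),-np.sin(TL)*np.sin(YAW),np.cos(TL)])
ys=np.array([-np.sin(YAW),np.cos(YAW),0])
RN=np.stack([np.cross(-ys,-n),-ys,-n],1)
S=np.array([.6597,.0137,.054])
def pre(gap,S=S,off=.059): # gap: mouth above flange face
    s=ctrl.observe(); d,r=rel(S+n*(gap+off),RN); print('target',(S+n*(gap+off)).round(4),'d',d.tolist(),'r',r.tolist(),'t',round(s['t'],2),'pos',s['eef_pos'].round(4),'F',s['force'].round(1),'Fax',round(float(s['force']@n),1),'q',s['joint_positions'].round(2),'open',round(s['opening'],4))
E
python3 - <<'E'
from h import *
pre(.07)
E
```

```text
target [0.6059 0.0224 0.1709] d [56.9, -329.1, 17.2] r [-0.06, 24.96, 0.09] t 13.35 pos [ 0.4975 -0.2935  0.1878] F [-0.7  0.3 -0.9] Fax -0.5 q [-0.73  0.34  1.54  0.    1.26  1.  ] open 0.0276
```

Call:
arm_command(motion=[[[57, -329, -20, 0, 0, 0, 230], [57, -329, -20, 0, 0, 0, 230], [57, -329, -20, 0, 0, 0, 230], [57, -329, -20, 0, 5, 0, 230], [57, -329, -20, 0, 10, 0, 230], [57, -329, -10, 0, 15, 0, 230], [57, -329, 0, 0, 20, 0, 230], [57, -329, 10, 0, 25, 0, 230]]])

```text
t: 14.15
eef_pos: [0.6053, 0.0267, 0.1758]
ee_rot: [3.027, -0.235, 0.673]
force: [-0.1, -0.0, -2.3]
opening: 0.0274
```

```bash
python3 - <<'E'
from h import *
pre(.07)
E
```

```text
target [0.6059 0.0224 0.1709] d [-1.0, 4.2, 4.9] r [-0.27, -0.07, 0.29] t 14.15 pos [0.6053 0.0267 0.1758] F [-0.1 -0.  -2.3] Fax -2.0 q [-0.14  0.19  1.87 -0.01  0.64  1.6 ] open 0.0274
```

Call:
arm_command(motion=[[[-1, 4, 5, 0, 0, 0, 230], [-1, 4, 5, 0, 0, 0, 230], [-1, 4, 5, 0, 0, 0, 230], [-1, 4, 5, 0, 0, 0, 230]]])

```text
t: 14.55
eef_pos: [0.6073, 0.0213, 0.1716]
ee_rot: [3.026, -0.238, 0.674]
force: [0.7, 0.2, -1.4]
opening: 0.0277
```

```bash
python3 - <<'E'
from h import *
pre(.07)
import pickle
w=viewer.get_image('wrist'); cv2.imwrite('pics/w10.png',w['color'][:,:,::-1]); crop(w,220,120,420,270,4,'w10z.png')
s=viewer.get_image('side'); crop(s,230,180,390,300,5,'s10.png')
pickle.dump((w,s,ctrl.observe()),open('w10.pkl','wb'))
print('pred tip',proj(w,S+n*.03),'seat',proj(w,S),'side',(proj(s,[S+n*.03,S])+.5-[230,180])*5)
st=ctrl.observe(); R0=R.from_rotvec(st['ee_rot']).as_matrix(); p=st['eef_pos']
print('coupler mouth,top',proj(w,[p+R0[:,2]*.059,p-R0[:,2]*.020]))
E
```

```text
target [0.6059 0.0224 0.1709] d [-1.8, -0.9, -0.1] r [-0.22, -0.11, 0.19] t 14.55 pos [0.6073 0.0213 0.1716] F [ 0.7  0.2 -1.4] Fax -1.6 q [-0.15  0.2   1.88 -0.    0.63  1.58] open 0.0277
pred tip [[312.93231264 256.44049914]] seat [[313.36620064 242.7302835 ]] side [[300.85303987 245.3287084 ]
 [273.83866948 290.77835218]]
coupler mouth,top [[313.06140883 277.66890037]
 [311.75305318 360.29473247]]
```

View pics/w10.png

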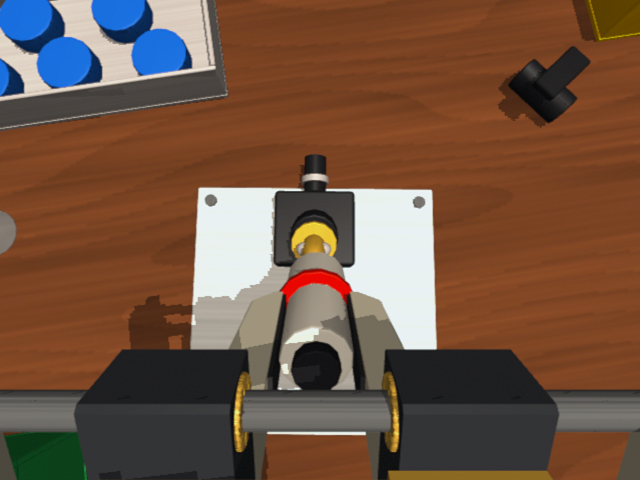

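View pics/w10z.png

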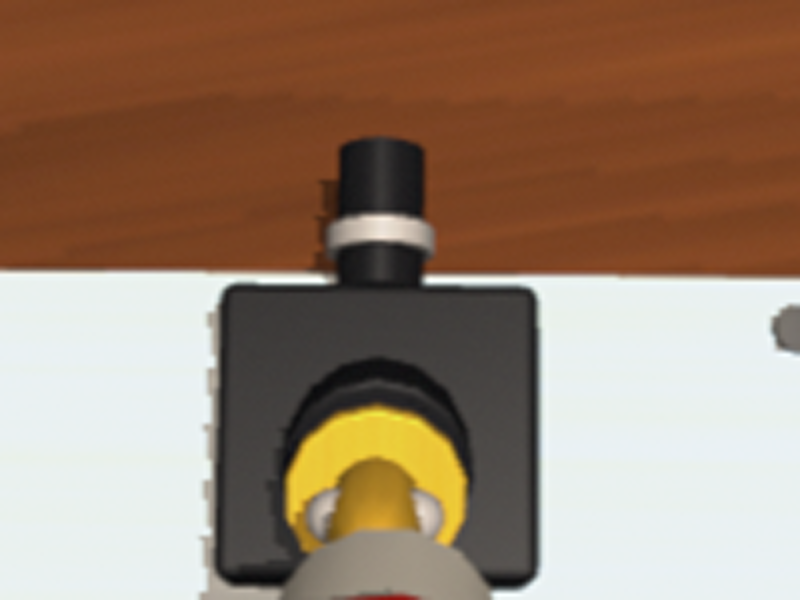

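View pics/s10.png

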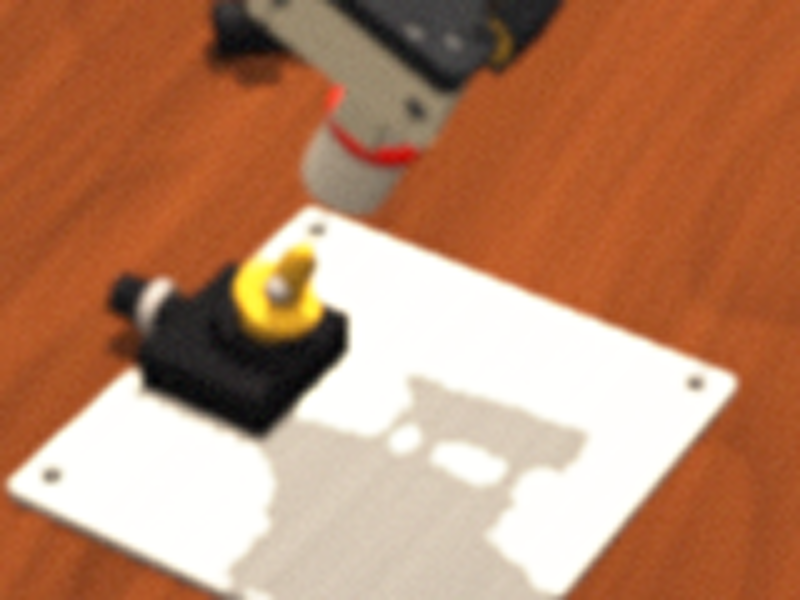

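The wrist crop shows the stem at column 375 against the mouth at 386.5, so the nipple lies about 2 mm towards -y in the tool frame. The side crop shows the tip at about (300,247) and the mouth at about (345,192). I'll quantify both.

```bash
python3 - <<'E'
from h import *
import pickle
w,s,st=pickle.load(open('w10.pkl','rb'))
R0=R.from_rotvec(st['ee_rot']).as_matrix(); p=st['eef_pos']
a=onz(w,(220+(0.5)/4-.5,120+268.5/4-.5),.008); b=onz(w,(220+800.5/4-.5,120+275.5/4-.5),.008); v=a-b; print('yaw from far edge',np.arctan2(-v[0],v[1]))
a=onz(w,(211,200),.008); b=onz(w,(419,202),.008); v=a-b; print('yaw screws',np.arctan2(-v[0],v[1]), np.linalg.norm(v))
mouth=p+R0[:,2]*.059; col=p+R0[:,2]*.022
f=9; x0,y0=265,180
print('mouth,collar top,seat,tip', ((proj(s,[mouth,col,S,S+n*.03])+.5-[x0,y0])*f).round(0).tolist())
for e,nm in((R0[:,0],'toolx'),(R0[:,1],'tooly'),(R0[:,2],'toolz')): print(nm,((proj(s,mouth+e*.01)-proj(s,mouth))*f).round(1).tolist())
crop(s,x0,y0,x0+80,y0+65,f,'s10z.png')
E
```

```text
yaw from far edge -0.16563969298418724
yaw screws -0.1664398396594013 0.17632092217218637
mouth,collar top,seat,tip [[290.0, 320.0], [358.0, 208.0], [178.0, 523.0], [227.0, 442.0]]
toolx [[-38.5, -32.0]]
tooly [[27.4, -25.4]]
toolz [[-17.6, 29.4]]
```

View pics/s10z.png

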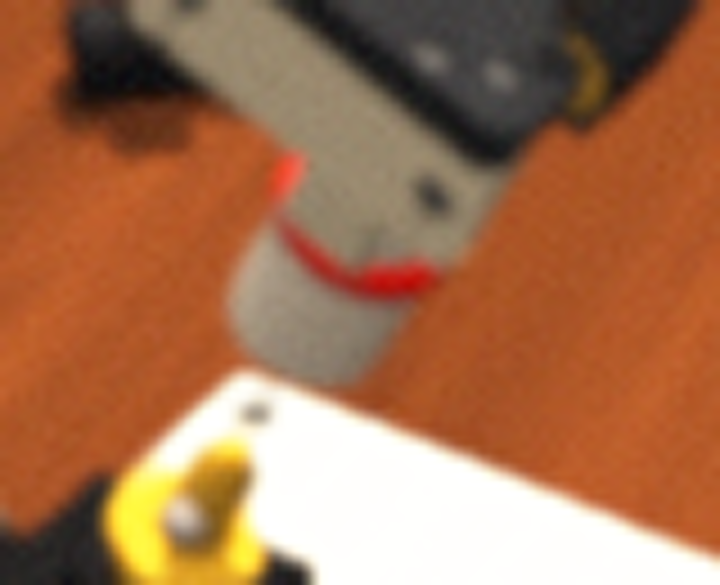

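Both views call for about -2 mm in tool y and between -1 and -3 mm in tool x, so the nominal x stands. Yaw comes out at -0.1655. I'll update and go to a 32 mm gap, with the mouth just above the tip.

```bash
sed -i 's/^YAW=.*;/YAW=-.1655;/' h.py; cat >> h.py <<'E'
S=S+RN@np.array([-.0001,-.0011,0])
def pre2(gap): pre(gap,S)
E
python3 - <<'E'
from h import *
pre2(.034)
E
```

```text
target [0.621  0.0213 0.1382] d [-1.6, -1.9, 36.1] r [-0.34, -0.12, 0.44] t 14.65 pos [0.607  0.0215 0.1716] F [ 0.3  0.3 -1.6] Fax -1.6 q [-0.15  0.2   1.88 -0.    0.63  1.58] open 0.0275
```

Call:
arm_command(motion=[[[-1.6, -2, 0, -0.3, -0.1, 0.4, 230], [-1.6, -2, 10, -0.3, -0.1, 0.4, 230], [-1.6, -2, 20, -0.3, -0.1, 0.4, 230], [-1.6, -2, 30, -0.3, -0.1, 0.4, 230], [-1.6, -2, 36, -0.3, -0.1, 0.4, 230], [-1.6, -2, 36, -0.3, -0.1, 0.4, 230], [-1.6, -2, 36, -0.3, -0.1, 0.4, 230], [-1.6, -2, 36, -0.3, -0.1, 0.4, 230]]], newtons=50)

```text
t: 15.45
eef_pos: [0.6212, 0.0215, 0.1386]
ee_rot: [3.023, -0.249, 0.671]
force: [0.6, 0.5, -1.4]
opening: 0.0273
```

```bash
python3 - <<'E'
from h import *
pre2(.024)
w=viewer.get_image('wrist'); crop(w,220,150,420,300,4,'w11z.png')
s=viewer.get_image('side'); crop(s,255,190,335,255,9,'s11.png')
E
```

```text
target [0.6252 0.0206 0.1292] d [-0.2, 0.2, 10.3] r [-0.04, -0.05, 0.05] t 15.45 pos [0.6212 0.0215 0.1386] F [ 0.6  0.5 -1.4] Fax -1.5 q [-0.14  0.27  1.88 -0.02  0.56  1.61] open 0.0273
```

View pics/w11z.png

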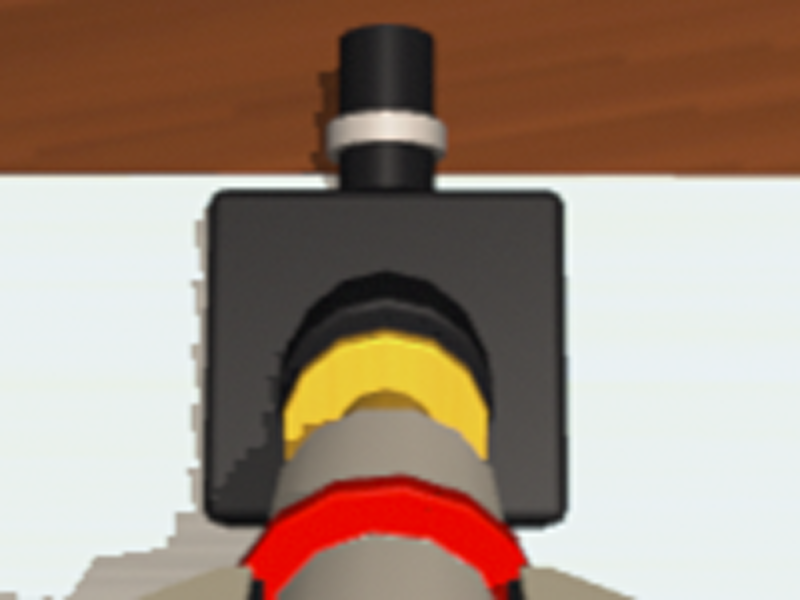

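View pics/s11.png

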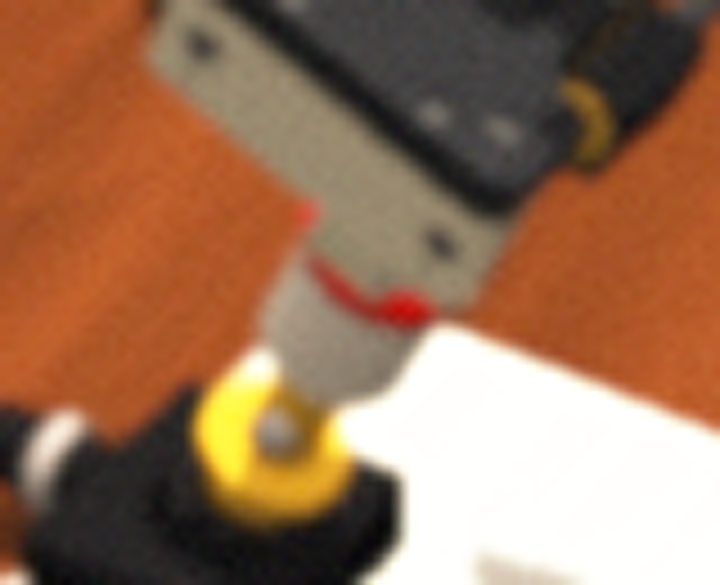

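Stem, knob and mouth all line up at column 387 in the wrist view, and in the side view the coupler axis runs into the flange centre within about 1 mm. Sliding on.

Call:
arm_command(motion=[[[-0.2, 0.2, 3, 0, 0, 0, 230], [-0.2, 0.2, 6, 0, 0, 0, 230], [-0.2, 0.2, 9, 0, 0, 0, 230], [-0.2, 0.2, 12, 0, 0, 0, 230], [-0.2, 0.2, 14, 0, 0, 0, 230], [-0.2, 0.2, 14, 0, 0, 0, 230]]])

```text
t: 16.15
eef_pos: [0.6267, 0.0203, 0.1256]
ee_rot: [3.023, -0.249, 0.671]
force: [-0.6, -0.2, -0.8]
opening: 0.0275
```

```bash
cat >> h.py <<'E'
def ft():
    s=ctrl.observe(); R0=R.from_rotvec(s['ee_rot']).as_matrix(); print('F tool',(R0.T@s['force']).round(1),'T tool',(R0.T@s['torque']).round(2),'gap',round(float((s['eef_pos']-S)@n)*1000-59,1))
E
python3 - <<'E'
from h import *
pre2(.016); ft()
E
```

```text
target [0.6285 0.02   0.1219] d [0.1, -0.0, 4.1] r [-0.04, -0.03, 0.04] t 16.15 pos [0.6267 0.0203 0.1256] F [-0.6 -0.2 -0.8] Fax -0.5 q [-0.14  0.29  1.88 -0.02  0.53  1.61] open 0.0275
F tool [-0.9  0.3  0.5] T tool [ 0.03 -0.31  0.01] gap 20.1
```

Call:
arm_command(motion=[[[0, 0, 2, 0, 0, 0, 230], [0, 0, 4, 0, 0, 0, 230], [0, 0, 6, 0, 0, 0, 230], [0, 0, 8, 0, 0, 0, 230], [0, 0, 9, 0, 0, 0, 230], [0, 0, 9, 0, 0, 0, 230]]], newtons=60)

```text
t: 16.75
eef_pos: [0.6309, 0.0197, 0.1177]
ee_rot: [3.022, -0.249, 0.672]
force: [-0.5, 0.4, 0.2]
opening: 0.0276
```

```bash
python3 - <<'E'
from h import *
pre2(.006); ft()
E
```

```text
target [0.6327 0.0193 0.1129] d [-0.4, 0.1, 5.1] r [-0.05, -0.09, 0.05] t 16.75 pos [0.6309 0.0197 0.1177] F [-0.5  0.4  0.2] Fax 0.4 q [-0.14  0.31  1.88 -0.02  0.51  1.61] open 0.0276
F tool [-0.4 -0.4 -0.4] T tool [ 0.16 -0.13  0.  ] gap 11.1
```

Call:
arm_command(motion=[[[-0.3, 0, 1.5, 0, 0, 0, 230], [-0.3, 0, 3, 0, 0, 0, 230], [-0.3, 0, 4.5, 0, 0, 0, 230], [-0.3, 0, 6, 0, 0, 0, 230], [-0.3, 0, 6, 0, 0, 0, 230]]])

```text
t: 17.25
eef_pos: [0.6327, 0.0193, 0.111]
ee_rot: [3.023, -0.25, 0.67]
force: [2.1, 0.0, -4.6]
opening: 0.0276
```

```bash
python3 - <<'E'
from h import *
pre2(.006); ft()
E
```

```text
target [0.6327 0.0193 0.1129] d [0.7, -0.0, -1.7] r [-0.05, 0.01, 0.03] t 17.25 pos [0.6327 0.0193 0.111 ] F [ 2.1  0.  -4.6] Fax -5.0 q [-0.14  0.32  1.88 -0.02  0.5   1.61] open 0.0276
F tool [-0.  -0.4  5. ] T tool [ 0.15 -0.16  0.01] gap 4.3
```

```bash
python3 - <<'E'
from h import *
pre2(.0); ft()
w=viewer.get_image('wrist'); crop(w,220,150,420,300,4,'w12z.png')
s=viewer.get_image('side'); crop(s,255,190,335,255,9,'s12.png')
E
```

```text
target [0.6352 0.0189 0.1074] d [0.7, -0.0, 4.3] r [-0.05, 0.01, 0.03] t 17.25 pos [0.6327 0.0193 0.111 ] F [ 2.1  0.  -4.6] Fax -5.0 q [-0.14  0.32  1.88 -0.02  0.5   1.61] open 0.0276
F tool [-0.  -0.4  5. ] T tool [ 0.15 -0.16  0.01] gap 4.3
```

View pics/w12z.png

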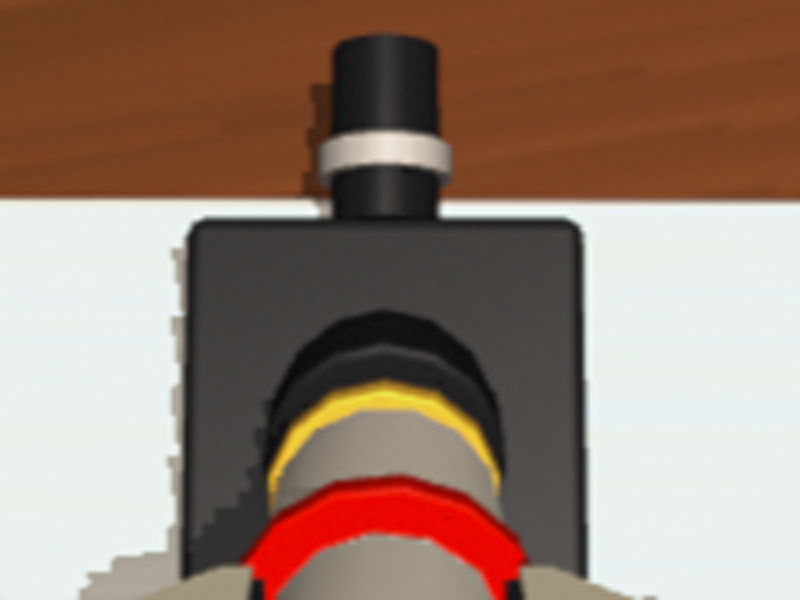

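View pics/s12.png

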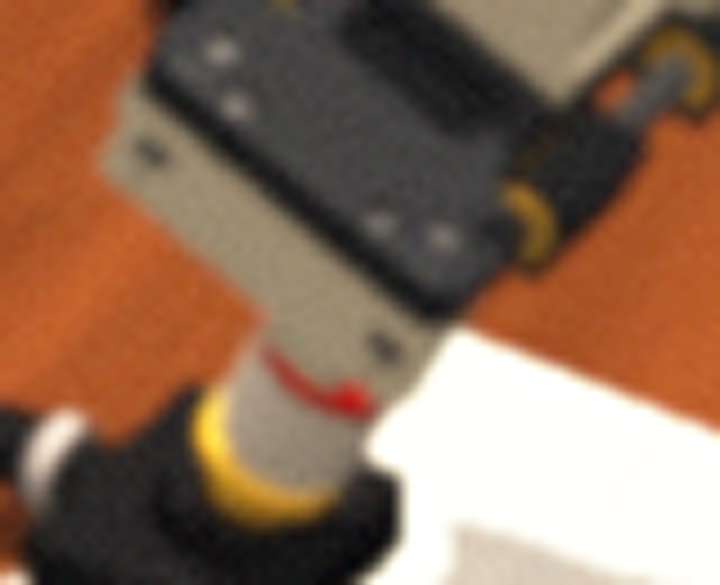

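The mouth is just above the flange, with a thin gold crescent showing in both views, and the axes are in line. Continuing the push.

Call:
arm_command(motion=[[[0.3, 0, 1.5, 0, 0, 0, 230], [0.3, 0, 3, 0, 0, 0, 230], [0.3, 0, 4.5, 0, 0, 0, 230], [0.3, 0, 6, 0, 0, 0, 230], [0.3, 0, 6, 0, 0, 0, 230]]])

```text
t: 17.85
eef_pos: [0.6351, 0.0189, 0.1063]
ee_rot: [3.023, -0.249, 0.67]
force: [-5.5, 1.2, 6.1]
opening: 0.0271
```

```bash
python3 - <<'E'
from h import *
pre2(-.005); ft()
E
```

```text
target [0.6373 0.0186 0.1029] d [0.6, -0.0, 4.0] r [-0.04, 0.02, 0.05] t 17.85 pos [0.6351 0.0189 0.1063] F [-5.5  1.2  6.1] Fax 7.9 q [-0.14  0.34  1.88 -0.02  0.49  1.61] open 0.0271
F tool [-2.5 -0.3 -7.9] T tool [-0.12 -0.78  0.06] gap -1.0
```

Call:
arm_command(motion=[[[0.2, 0, 1.5, 0, 0, 0, 230], [0.2, 0, 3, 0, 0, 0, 230], [0.2, 0, 4.5, 0, 0, 0, 230], [0.2, 0, 6, 0, 0, 0, 230], [0.2, 0, 7.5, 0, 0, 0, 230], [0.2, 0, 7.5, 0, 0, 0, 230]]])

```text
t: 18.45
eef_pos: [0.6379, 0.0184, 0.1006]
ee_rot: [3.023, -0.249, 0.67]
force: [-10.0, 1.2, 11.5]
opening: 0.0271
```

```bash
python3 - <<'E'
from h import *
pre2(-.005); ft()
w=viewer.get_image('wrist'); crop(w,220,150,420,300,4,'w13z.png')
s=viewer.get_image('side'); crop(s,255,190,335,255,9,'s13.png')
pre2(-.008); ft()
E
```

```text
target [0.6373 0.0186 0.1029] d [0.4, -0.0, -2.3] r [-0.03, 0.02, 0.07] t 18.45 pos [0.6379 0.0184 0.1006] F [-10.    1.2  11.5] Fax 14.6 q [-0.14  0.35  1.88 -0.02  0.48  1.61] open 0.0271
F tool [ -4.3   0.5 -14.6] T tool [-0.16 -1.07  0.01] gap -7.3
target [0.6385 0.0184 0.1002] d [0.4, 0.0, 0.8] r [-0.03, 0.02, 0.07] t 18.55 pos [0.6378 0.0185 0.1007] F [-9.7  0.8 11.1] Fax 14.1 q [-0.14  0.35  1.88 -0.02  0.48  1.61] open 0.0271
F tool [ -4.1   0.8 -14.1] T tool [-0.18 -1.01  0.02] gap -7.2
```

View pics/w13z.png

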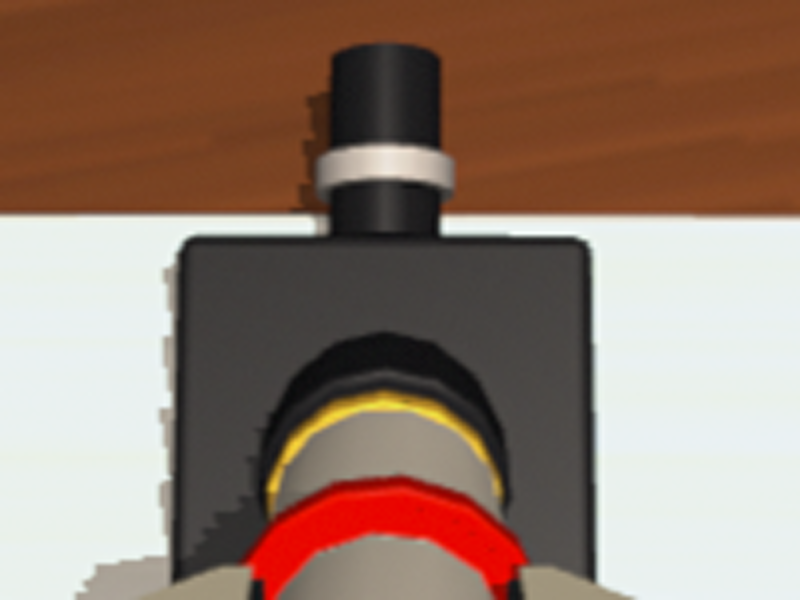

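View pics/s13.png

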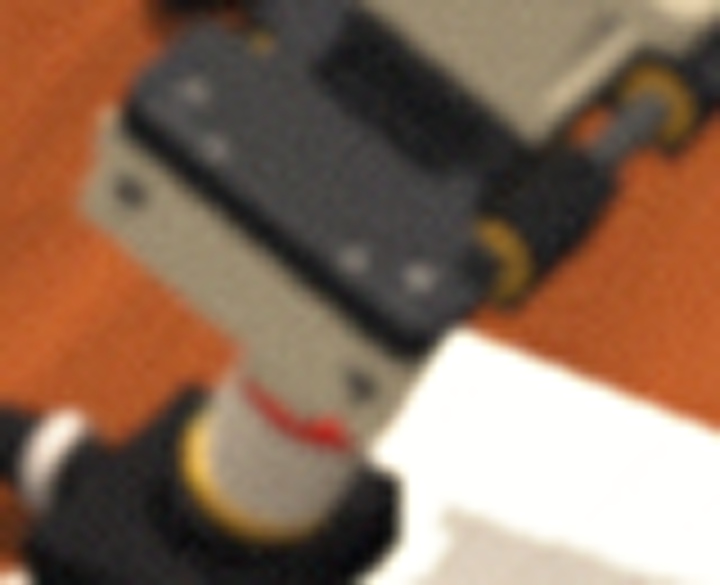

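The force rose at 1 N/mm, from about 9.4 to 15.7 N net over 6.2 mm, which means the mouth is on the flange and the nipple is about 7.8 mm down. I'll relieve the small side load of about 4 N in x and press slightly deeper.

Call:
arm_command(motion=[[[-0.3, 0, 1.5, 0, 0, 0, 230], [-0.6, 0, 1.8, 0, 0, 0, 230], [-0.6, 0, 1.8, 0, 0, 0, 230], [-0.6, 0, 1.8, 0, 0, 0, 230], [-0.6, 0, 1.8, 0, 0, 0, 230], [-0.6, 0, 1.8, 0, 0, 0, 230]]])

```text
t: 19.15
eef_pos: [0.6378, 0.0185, 0.1003]
ee_rot: [3.022, -0.248, 0.671]
force: [-9.8, 1.3, 12.1]
opening: 0.0272
```

```bash
python3 - <<'E'
from h import *
pre2(-.008); ft()
E
```

```text
target [0.6385 0.0184 0.1002] d [0.6, -0.0, 0.4] r [-0.03, -0.05, 0.09] t 19.15 pos [0.6378 0.0185 0.1003] F [-9.8  1.3 12.1] Fax 15.1 q [-0.14  0.35  1.88 -0.02  0.47  1.61] open 0.0272
F tool [ -3.8   0.3 -15.1] T tool [-0.14 -0.92  0.06] gap -7.6
```

```bash
python3 - <<'E'
from h import *
for i in range(16): w=viewer.get_image('wrist')
pre2(-.008); ft()
t=viewer.get_image('top'); s=viewer.get_image('side')
cv2.imwrite('pics/t14.png',t['color'][:,:,::-1]); cv2.imwrite('pics/s14.png',s['color'][:,:,::-1])
crop(w,220,150,420,300,4,'w14z.png')
E
```

```text
target [0.6385 0.0184 0.1002] d [0.5, -0.0, 0.4] r [-0.03, -0.05, 0.09] t 19.95 pos [0.6379 0.0184 0.1004] F [-9.2  0.3 11.7] Fax 14.4 q [-0.14  0.35  1.88 -0.02  0.47  1.61] open 0.027
F tool [ -3.3   1.3 -14.5] T tool [-0.13 -0.93  0.03] gap -7.6
```

View pics/s14.png

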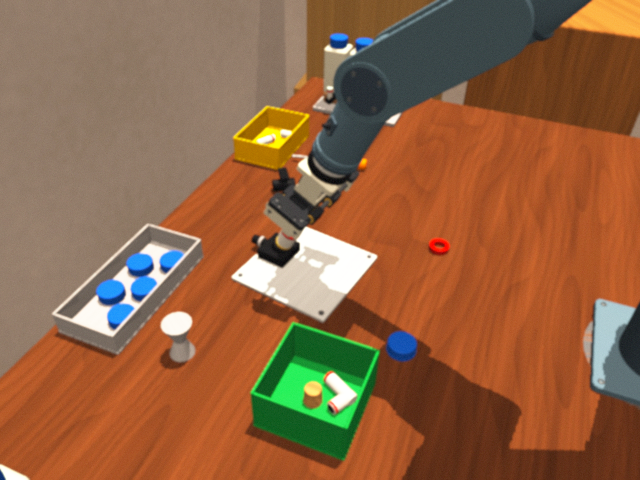

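View pics/w14z.png

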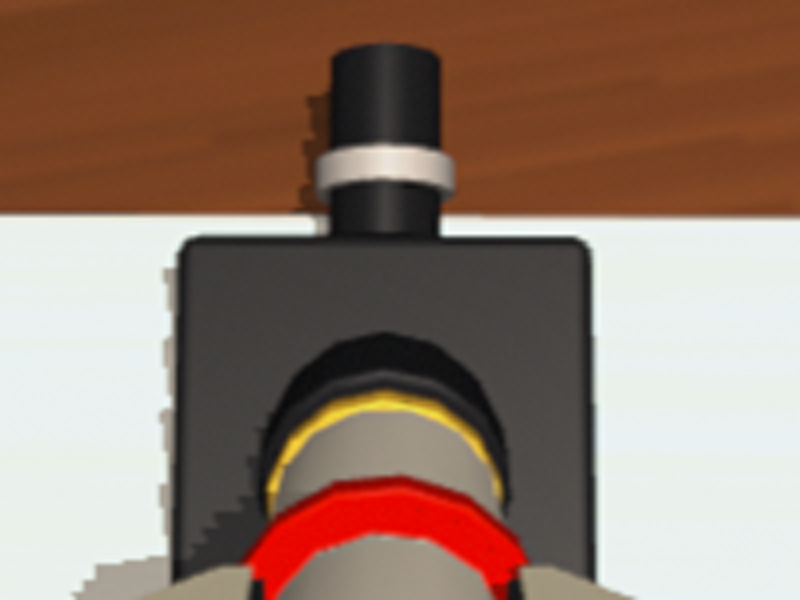

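View pics/t14.png

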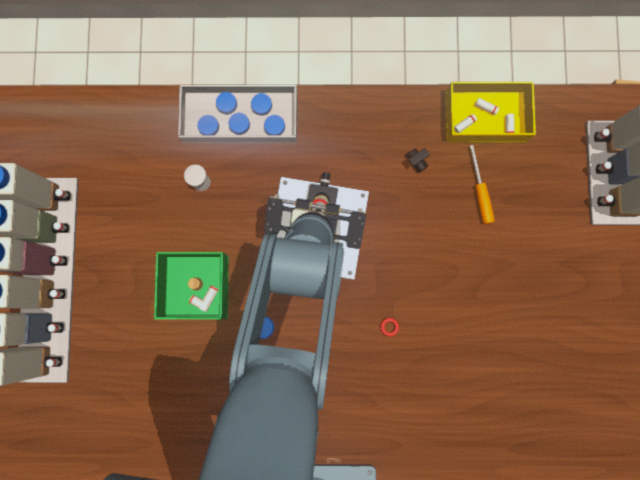

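Stable after 0.8 s of holding: the scraps are in the tub, the bystanders are in place, and the flange is flush under the mouth. One last small push for margin before the stop.

Call:
arm_command(motion=[[[-0.3, 0, 2.2, 0, 0, 0, 230], [-0.3, 0, 2.2, 0, 0, 0, 230], [-0.3, 0, 2.2, 0, 0, 0, 230], [-0.3, 0, 2.2, 0, 0, 0, 230], [-0.3, 0, 2.2, 0, 0, 0, 230]]])

```text
t: 20.55
eef_pos: [0.6381, 0.0184, 0.0997]
ee_rot: [3.022, -0.248, 0.673]
force: [-11.2, 0.4, 11.7]
opening: 0.0273
```

```bash
python3 - <<'E'
from h import *
for i in range(6): w=viewer.get_image('wrist')
pre2(-.008); ft()
E
```

```text
target [0.6385 0.0184 0.1002] d [0.5, 0.0, -0.3] r [-0.02, -0.1, 0.11] t 20.85 pos [0.6382 0.0184 0.0997] F [-10.1   1.4  12.3] Fax 15.5 q [-0.14  0.35  1.88 -0.02  0.47  1.61] open 0.0272
F tool [ -4.    0.3 -15.5] T tool [-0.16 -0.97 -0.02] gap -8.3
```

The nipple is about 8.5 mm down, the axes are in line within 0.2°, and the reading is steady. Handing in.

```bash
python3 -c "
from cell import ctrl
print(ctrl.close_job())"
```

```text
the job is handed in; nothing more can be done
None
```

I put the cork and the elbow in the green tub. Then I pushed the coupler over the tilted nipple until its mouth met the flange. I handed the job in at about 21 s, still gripping the coupler at 60 N and pressing down.

**Last checks**
- **Scrap and bystanders:** the top and side pictures, taken just before the final push of about 0.7 mm, show both scraps in the tub. The other things I could see were where they started. The arm covered part of the blue cap in the top view, but the side view shows it in place.
- **Push depth:** axial force was about 15.5 N measured, roughly 17 N after allowing for the offset, and it rose about 1 N per mm. That and the tool travel both put the nipple about 8.5 mm of 10 mm down. The measured force and position stayed steady through the holds.
- **Squareness:** the tool stood within about 0.2° of the nipple axis as I measured it, with the coupler straight in the fingers.

**What was less certain**
- **Snap:** I did not record the 10 N snap peak. I take it as snapped because the tool read a 5 N inward pull partway down and the mouth then sat flush on the flange.
- **Side load:** about 3–4 N remained across the axis (tool x), and a small correction did not remove it.
- **Cameras:** the top and wrist cameras disagreed by about 3 mm in y. I trusted the wrist view, corrected by sight.

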